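# Clamp a leaning drive upright in the fixture chuck

## Task

Take the drive that leans in the steel tray, stand it upright on its long thin edge on the bed of the fixture chuck, midway along the two jaws with its faces towards them, and let go. Then turn the chuck's knurled sleeve clockwise until both jaws grip the drive firmly, stopping once it is tight so that the drive is not crushed, and leave it clamped there. Do not disturb the plant pot, the other drive or the drive bay.

Things in the scene. Friction and masses are not known exactly. Their poses are not given: they have to be found in the camera images.
- drive: Black plastic drive, 15 x 100 x 70 mm (its x thickness, y length, z height), 0.16 kg; it leans about 26 deg out of vertical in the steel tray, top towards the robot. Origin: centre of the long thin face it rests on; z runs from there up its height, x is normal to its large faces. The rest covers the lower 30 mm of its underside; the upper 40 mm is free.
- tray: Stainless steel tray, 120 x 140 mm (x, y), rim 12 mm high, fixed, with an inclined rest in its middle (up to 50 mm high) on which the drive leans. Origin: centre of its underside, z up; the drive leans towards its -x.
- bed (a point): Fixture chuck, fixed: point on the middle of its flat bed (12 mm above the ledge) midway between the two jaws. z up; the jaws close along its x, the drive's 100 mm length must lie along its y. The base plate spans +-75 mm in x, -60 to 145 mm in y.
- jaw_front: Steel jaw of the chuck on the bed's -x side: block 22 x 64 x 30 mm (x, y, z), its top 32 mm above the bed. Origin: centre of its underside, 2 mm above the bed; its gripping face is 11 mm from there towards +x. The gap between the jaws starts at 30 to 34 mm.
- jaw_rear: The other steel jaw, on the bed's +x side, same size; its gripping face is 11 mm from its origin towards -x. The sleeve drives both jaws together, through stiff springs.
- sleeve_grip (a point): Centre of the knurled steel sleeve, cylinder 44 mm in diameter, 36 mm long; axis 26 deg from vertical, leaning to the bed's -x (the robot); z points outwards along it. Lies 110 mm to the bed's +y, 7 mm to -x, 76 mm above it, on a 22 mm neck. Turned clockwise (seen from outside) each jaw closes 3 mm per rad. Thread friction 0.12 N m keeps it; once tight, 0.1 rad adds about 12 N a jaw, 0.07 N m.
- pot: Empty ceramic plant pot, 94 mm across, 85 mm high. Origin: centre of its underside. To be left alone.
- spare_drive: Another black drive of the same size, lying flat on the ledge, away from the tray. Origin: centre of one long thin edge face. To be left alone.
- drive_bay: Graphite aluminium drive bay, 150 x 115 x 50 mm, with a small eject button on its front. Origin: centre of its underside. To be left alone.
There are look-alikes about, which are no part of the job. Leave any brown look-alike of the drive alone.

How it is judged (in metres and radians):
On the way:
1. the drive stands upright on the bed between the jaws, released and not yet clamped (angle between drive's own z axis and vertical below 0.1 rad and angle between the x axis of drive and the x axis of bed, either way round below 0.2 rad and x of drive in the frame of bed between -0.013 and 0.013 m and y of drive in the frame of bed between -0.018 and 0.018 m and z of drive in the frame of bed between -0.003 and 0.004 m and linear speed of drive below 0.02 m/s and contact force between the fingers and drive below 0.1 N and contact force between any of jaw_front, jaw_rear and drive below 1 N), for 0.3 s.
At the end, for the whole second after the job is handed in: The drive stands on its long edge on the bed (4 mm in height, upright within 0.1 rad, within 13 mm of midway between the jaws and 18 mm along them, square within 0.2 rad), each jaw presses it with over 5 N, the drive is at rest and the fingers are off the drive (angle between drive's own z axis and vertical below 0.1 rad and angle between the x axis of drive and the x axis of bed, either way round below 0.2 rad and x of drive in the frame of bed between -0.013 and 0.013 m and y of drive in the frame of bed between -0.018 and 0.018 m and z of drive in the frame of bed between -0.003 and 0.004 m and linear speed of drive below 0.02 m/s and contact force between the fingers and drive below 0.1 N and contact force between each of jaw_front, jaw_rear and drive above 5 N); the robot touches nothing.
It fails at once if the drive is crushed: a jaw presses on it with more than 90 N (contact force between any of jaw_front, jaw_rear and drive above 90 N).
It fails at once if the plant pot is moved more than 20 mm (distance of pot from where it was at the start of the episode above 0.02 m).
It fails at once if the other drive is moved more than 20 mm (distance of spare_drive from where it was at the start of the episode above 0.02 m).
It fails at once if the drive bay is moved more than 20 mm (distance of drive_bay from where it was at the start of the episode above 0.02 m).
It also fails if it takes over 72 s, if anything falls off the work surface, if the arm or the gripper's body presses on something with over 40 N, if the wrist force passes 120 N, or if a joint passes its speed limit or range.

## Robot

A 7-joint arm with a two-finger parallel gripper is mounted at the origin on the work surface. World frame = base frame: x ahead of the robot, y to its left, z up, the work surface at z = 0. Lengths are in m, angles in degrees, forces in N, time in s.
With the tool pointing down it reaches from about 0.4 to 0.875 m from the base axis. Payload 6.5 kg.
Tool frame: the origin (TCP) lies at the very end of the fingers, on their centre line; the grasp point (between the pads) lies 19 mm behind it; z points along the fingers, y is the line along which they close (so a half turn about z gives the same grasp; the last joint's range is limited). The gripper opens to 88 mm and grips with 3 to 60 N. Pads are 18 mm wide; open, the fingers measure 123 mm over their backs; the gripper's body (75 mm by 187 mm) begins 45 mm behind the grasp point.
Start: joints at [64.446, 30.733, -0.252, 88.115, 0.149, 61.152, -4.079], TCP at [0.241, -0.604, 0.239] pointing down, gripper open.
Joint ranges: [-154.64, 154.64], [-21.42, 123.67], [-72.66, 72.17], [13.99, 137.28], [-74.86, 254.86], [10.95, 109.41], [-158.01, 158.01]. Speed limits (degrees/s): [136.94, 136.94, 180, 180, 180, 180, 180].

## Interface

Orientations are given as [roll, pitch, yaw] about the fixed x, y, z axes, in that order (R = Rz(yaw) Ry(pitch) Rx(roll)).
In Python, from workcell import env gives the robot as it stands.
- The arm moves only by the shell command python3 -m jog 'ROWS' [OPENING] [FORCE]. ROWS is JSON, a list of rows, each an object of numbers: "dx", "dy", "dz": the shift along the world's x, y, z in units of 80 mm (1.0 is 80 mm); "wx", "wy", "wz": the turn, a rotation vector about the world's x, y, z in units of 180 degrees (1.0 is 180 degrees). In form: [{"dx": .., "dy": .., "dz": .., "wx": .., "wy": .., "wz": ..}, ...]. A call has 1 to 10 rows; each row is the pose to reach, as a shift and turn from the pose commanded when the call began, turning the shorter way round; what a row does not reach only later rows make up. A row lasts 1/12 s, in which the tool goes at most 41.7 mm and 7.16 degrees, less where a joint would pass 70% of its speed; a pose out of reach is approached as far as the arm can. A call with a number of a shift or a turn outside -1 to 1 is refused whole. A call with a gripper value outside its range is refused whole. OPENING is the opening, from 0 (shut) to 1 (fully open), set as the call begins (- or left out, the last holds). The fingers move at their own pace and stop on an object; FORCE is the grip in N (left out, the last holds). Time passes only in rows, so rows that repeat a pose let the fingers close. It gives the time, the measured TCP pose, the force, the opening and the grip force at its end, in the units of the state.
- env.observe(): the state, without advancing time (a new reading comes with each control period).
- env.snapshot(name): name is "scene" or "top" or "wrist"; returns the picture (480x640x3 uint8, blue, green, red); there is no depth.
- env.calibration(name): a dict with "mtx" (3x3 intrinsics, pixels), "world_to_cam" (4x4, takes a point from world to camera coordinates). Camera axes: x right, y up, looking along -z (the intrinsics and any distortion apply to the point x, -y, -z); pixel columns grow to the right and rows downward; lengths in m; the calibration is good to about 2 mm. The wrist camera is an equidistant fisheye: a pixel r from the principal point sees the ray r / f radians off the axis. A picture is of the moment at which its call begins: read the wrist's pose just before it. calibration takes no time and is no camera call; for the wrist camera it gives the pose at the moment of the call.
- env.job_done(): hands the job in; it is judged then, once.
The state is a dict: "clock": time; "joint_pos": joint angles; "joint_vel": joint speeds; "joint_efforts": joint torques, N m; "tcp_pos": TCP position; "ee_rot": TCP orientation; "ft_force": force on the tool from outside, world axes, zero at the start; "torque": the same for the moment, N m; "width": opening from 0.0 (shut) to 1.0 (fully open); "grip_force": force on a finger pad.
Only numpy, scipy, OpenCV 4.12 (cv2) and the standard library are available. Lean on these libraries where they do the work, as an engineer would, in place of code of your own. Each camera call takes 0.05 s, during which the arm holds its last target. There are 200 camera calls.

## Working session

There is one attempt and no reset: what is moved stays moved. The work goes in short steps, Python scripts to look and compute and a shell command to move; the robot and the scene stay as the last step left them, time stands still between calls to the robot, and variables do not carry over. Pictures are saved under pics/ and viewed, at most 10 in all, crops included, and the job is handed in when it is done.

```bash
ls; mkdir -p pics
python3 - <<'E'
from workcell import env
import cv2, numpy as np
s=env.observe();print({k:np.round(v,3).tolist() for k,v in s.items()})
for n in("scene","top","wrist"):
    c=env.calibration(n);np.set_printoptions(suppress=True,precision=4);print(n,c)
    cv2.imwrite(f"pics/{n}0.png",env.snapshot(n))
E
```

```text
pics
{'clock': 0.0, 'joint_pos': [64.444, 30.775, -0.256, 88.17, 0.148, 61.15, -4.078], 'joint_vel': [0.016, 0.031, 0.012, 0.081, -0.098, -0.023, 0.03], 'joint_efforts': [0.001, -57.098, 0.991, -25.16, -0.056, 0.018, 0.0], 'tcp_pos': [0.241, -0.603, 0.238], 'ee_rot': [-179.905, 0.006, 21.769], 'ft_force': [0.07, -0.47, 0.055], 'torque': [0.005, 0.03, 0.074], 'grip_force': 0.0, 'width': 0.999}
scene {'mtx': array([[493.9005,   0.    , 318.8731],
       [  0.    , 493.9005, 236.7608],
       [  0.    ,   0.    ,   1.    ]]), 'world_to_cam': array([[ 0.2698,  0.9628, -0.0171, -0.1285],
       [-0.722 ,  0.214 ,  0.6579,  0.3861],
       [ 0.6371, -0.1651,  0.7529, -1.4291],
       [ 0.    ,  0.    ,  0.    ,  1.    ]])}
top {'mtx': array([[446.4669,   0.    , 321.67  ],
       [  0.    , 446.4669, 243.1236],
       [  0.    ,   0.    ,   1.    ]]), 'world_to_cam': array([[-0.0259, -0.9993, -0.0255, -0.0069],
       [ 0.9988, -0.0269,  0.0404, -0.5924],
       [-0.041 , -0.0244,  0.9989, -1.0988],
       [ 0.    ,  0.    ,  0.    ,  1.    ]])}
wrist {'mtx': array([[371.6483,   0.    , 319.5914],
       [  0.    , 371.6483, 239.943 ],
       [  0.    ,   0.    ,   1.    ]]), 'world_to_cam': array([[ 0.3711, -0.9286, -0.0011, -0.6496],
       [ 0.8834,  0.3534, -0.3077,  0.0422],
       [ 0.2861,  0.1132,  0.9515, -0.3896],
       [ 0.    ,  0.    ,  0.    ,  1.    ]])}
```

View pics/scene0.png

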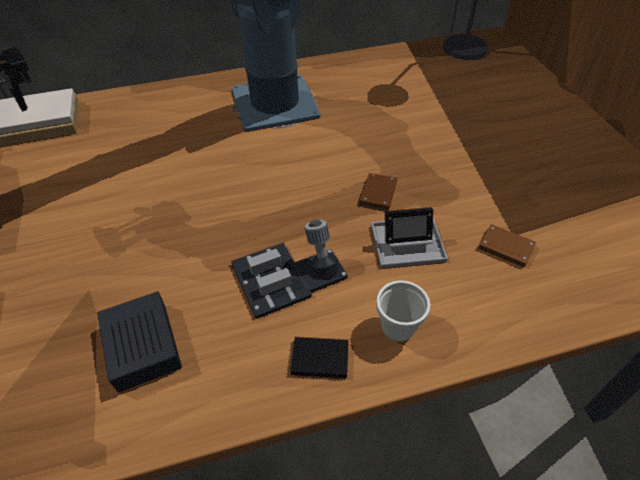

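View pics/top0.png

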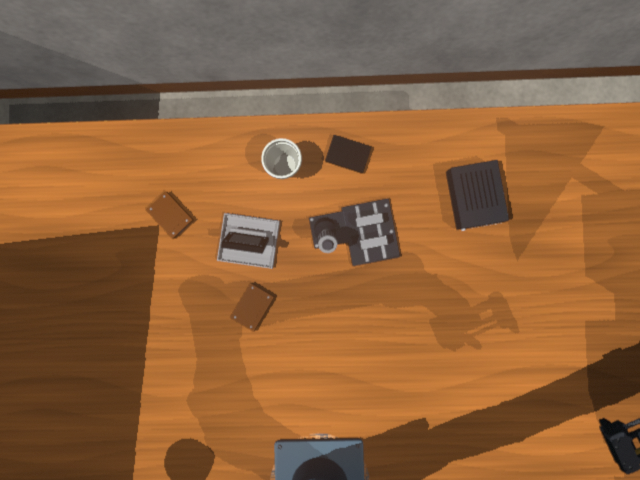

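The scene view shows the leaning drive at (410,225), the chuck at (275,275) with its sleeve at (317,232), and the pot at (402,310). In the top view the tray is at (250,240), the chuck bed at (372,232) and the sleeve at (327,242). I'll zoom in on both.

Run:
```python
import cv2
t=cv2.imread("pics/top0.png")[190:280,205:410];cv2.imwrite("pics/topc.png",cv2.resize(t,(800,351),interpolation=cv2.INTER_CUBIC))
t=cv2.imread("pics/scene0.png")[195:325,225:455];cv2.imwrite("pics/scenec.png",cv2.resize(t,(800,452),interpolation=cv2.INTER_CUBIC))
```

```text
(no output)
```

View pics/topc.png

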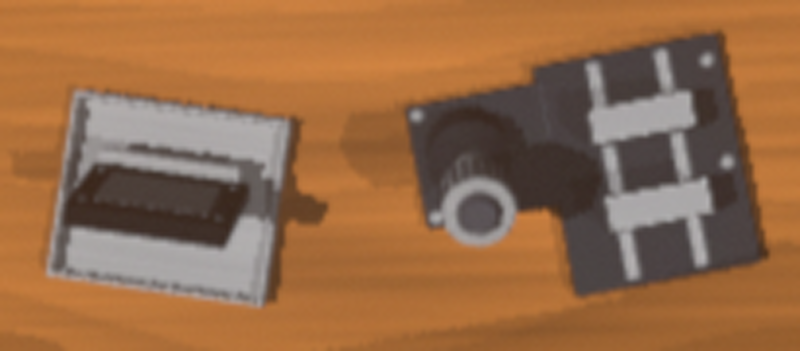

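View pics/scenec.png

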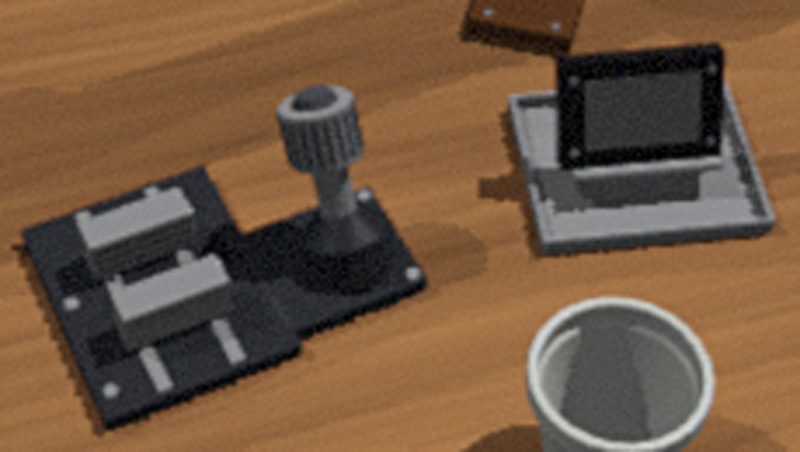

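The top crop shows jaw tops centred at about (642,118) and (659,204), the sleeve end at (479,211), and the tray rim at (75,92)-(297,118)-(265,303)-(50,272). The scene crop shows the drive's upper face corners at (558,57), (720,45), (722,150) and (567,167), and the sleeve end at (315,97).

```bash
cat > h.py <<'E'
import numpy as np, cv2
from workcell import env
np.set_printoptions(suppress=True,precision=4)
D=np.diag([1.,-1,-1])
def cam(n):
    c=env.calibration(n); T=np.array(c["world_to_cam"]); return np.array(c["mtx"]),D@T[:3,:3],D@T[:3,3]
def ray(c,uv,fish=False):
    K,R,t=c; p=np.array([(uv[0]-K[0,2])/K[0,0],(uv[1]-K[1,2])/K[1,1]])
    if fish:
        r=np.hypot(*p); d=np.r_[p/r*np.sin(r),np.cos(r)]
    else: d=np.r_[p,1]
    d=R.T@d; return -R.T@t,d/np.linalg.norm(d)
def onz(c,uv,z,fish=False):
    o,d=ray(c,uv,fish); return o+d*(z-o[2])/d[2]
def tri(rs):
    A=sum(np.eye(3)-np.outer(d,d) for o,d in rs); b=sum((np.eye(3)-np.outer(d,d))@o for o,d in rs)
    p=np.linalg.solve(A,b); return p,[round(1e3*np.linalg.norm(np.cross(p-o,d)),1) for o,d in rs]
T=lambda p:np.array(p)*.25625+[205,190]
S=lambda p:np.array(p)*.2875+[225,195]
E
python3 - <<'E'
from h import *
t=cam("top");s=cam("scene")
for n,a,b in [("sleeve end",(479,211),(315,97)),("tray -y far",(297,118),(543,243)),("tray +y far",(75,92),(771,222)),
  ("plate far -y",(720,35),(107,415)),("plate near -y",(766,258),(27,235)),("plate inner near",(577,294),(205,170)),("screw",(416,116),(412,272)),("screw2",(435,217),(364,196))]:
    print(n,*tri([ray(t,T(a)),ray(s,S(b))]))
A=onz(t,T((642,118)),.044);B=onz(t,T((659,204)),.044)
print("jaws",A,B,(A+B)/2,np.linalg.norm(A-B),"yaw bed x",np.degrees(np.arctan2(*(A-B)[1::-1])))
pl=[onz(t,T(p),.012) for p in[(720,35),(766,258),(577,294)]];print("plate",pl,np.degrees(np.arctan2(*(pl[0]-pl[1])[1::-1])),np.linalg.norm(pl[0]-pl[1]))
tr=np.array([onz(t,T(p),.012) for p in[(75,92),(297,118),(265,303),(50,272)]]);print("tray",tr,tr.mean(0))
print("tray y dirs",[np.degrees(np.arctan2(*d[1::-1])) for d in(tr[0]-tr[1],tr[3]-tr[2],tr[0]-tr[3],tr[1]-tr[2])])
# drive +x face, PnP: order scene TL(-y top) TR(+y top) BR BL
K,R,tt=s
obj=np.array([[.0075,-.05,.07],[.0075,.05,.07],[.0075,.05,0],[.0075,-.05,0]])
img=np.array([S(p) for p in[(558,57),(720,45),(722,150),(567,167)]])
n,rv,tv,err=cv2.solvePnPGeneric(obj,img,K,None,flags=cv2.SOLVEPNP_IPPE)
for r,v,e in zip(rv,tv,err):
    M=R.T@cv2.Rodrigues(r)[0];print("drive",R.T@(v[:,0]-tt),"\n",M,e,"tilt",np.degrees(np.arccos(M[2,2])),"yaw",np.degrees(np.arctan2(M[1,1],M[0,1]))-90)
E
```

```text
sleeve end [ 0.5858 -0.0371  0.1093] [np.float64(1.6), np.float64(1.6)]
tray -y far [0.6526 0.0802 0.0151] [np.float64(3.4), np.float64(3.4)]
tray +y far [0.6731 0.221  0.0101] [np.float64(0.6), np.float64(0.6)]
plate far -y [ 0.6974 -0.1903  0.0155] [np.float64(3.4), np.float64(3.4)]
plate near -y [ 0.5553 -0.214   0.0102] [np.float64(4.9), np.float64(4.9)]
plate inner near [ 0.5352 -0.0967  0.0085] [np.float64(1.9), np.float64(1.9)]
screw [0.6511 0.002  0.0144] [np.float64(1.1), np.float64(1.1)]
screw2 [ 0.5864 -0.0083  0.0124] [np.float64(1.3), np.float64(1.3)]
jaws [ 0.6428 -0.1403  0.044 ] [ 0.5893 -0.1491  0.044 ] [ 0.6161 -0.1447  0.044 ] 0.054232085434248636 yaw bed x 9.39464449421936
plate [array([ 0.6973, -0.1942,  0.012 ]), array([ 0.5545, -0.2186,  0.012 ]), array([ 0.5348, -0.0984,  0.012 ])] 9.729997530239876 0.1448782248922693
tray [[0.6727 0.2199 0.012 ]
 [0.6519 0.0773 0.012 ]
 [0.5342 0.1004 0.012 ]
 [0.5575 0.238  0.012 ]] [0.6041 0.1589 0.012 ]
tray y dirs [np.float64(81.7027984424002), np.float64(80.37126692397487), np.float64(-8.915867544601747), np.float64(-11.096341381431932)]
drive [ 0.5826  0.1798 -0.0158] 
 [[ 0.7993  0.2171 -0.5603]
 [-0.2131  0.9743  0.0735]
 [ 0.5618  0.0607  0.825 ]] [0.3582] tilt 34.4080028849731 yaw -12.562416919385754
drive [ 0.5963  0.1747 -0.0043] 
 [[ 0.3366  0.4073 -0.849 ]
 [-0.4413  0.8647  0.2398]
 [ 0.8318  0.294   0.4708]] [0.6363] tilt 61.916124186086435 yaw -25.22010278070657
```

```bash
for i in 1 2 3 4 5 6 7 8; do python3 -m jog '[{"dx":0.2,"dy":0.47,"wz":0.02},{"dx":0.4,"dy":0.95,"wz":0.041},{"dx":0.4,"dy":0.95,"wz":0.041}]' | tail -1 | cut -c1-150; done
python3 -m jog '[{"dy":0.5},{"dy":0.98},{"dy":0.98}]' >/dev/null
python3 -m jog '[{"dy":0.5},{"dy":0.98},{"dy":0.98},{"dy":0.98},{"dy":0.98}]'
python3 - <<'E'
from h import *
s=env.observe();print(s["clock"],s["tcp_pos"],s["ee_rot"],s["joint_pos"])
np.savez("w1.npz",K=cam("wrist")[0],R=cam("wrist")[1],t=cam("wrist")[2])
cv2.imwrite("pics/w1.png",env.snapshot("wrist"))
E
```

```text
0.15 [ 0.2408 -0.6032  0.238 ] [-179.9229    0.0074   21.7666] [64.4436 30.7692 -0.2527 88.156   0.1499 61.1525 -4.0795]schema error: expected keys dx, dy, dz, wx, wy, wz
schema error: expected keys dx, dy, dz, wx, wy, wz
schema error: expected keys dx, dy, dz, wx, wy, wz
schema error: expected keys dx, dy, dz, wx, wy, wz
schema error: expected keys dx, dy, dz, wx, wy, wz
schema error: expected keys dx, dy, dz, wx, wy, wz
schema error: expected keys dx, dy, dz, wx, wy, wz
schema error: expected keys dx, dy, dz, wx, wy, wz
schema error: expected keys dx, dy, dz, wx, wy, wz
schema error: expected keys dx, dy, dz, wx, wy, wz
```

View pics/w1.png

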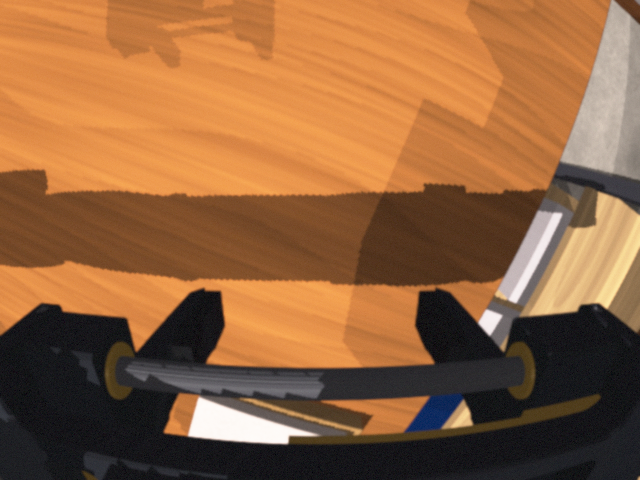

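The wrist view shows only bare table, because the rows were refused for missing keys. The fingers are at rows 290-430. I'll send full rows.

```bash
for i in 1 2 3 4 5 6 7 8; do python3 -m jog '[{"dx":0.24,"dy":0.47,"dz":0,"wx":0,"wy":0,"wz":0.02},{"dx":0.48,"dy":0.95,"dz":0.03,"wx":0,"wy":0,"wz":0.041},{"dx":0.48,"dy":0.95,"dz":0.03,"wx":0,"wy":0,"wz":0.041}]' | tail -1 | cut -c1-150; done
python3 -m jog '[{"dx":0,"dy":0.4,"dz":0,"wx":0,"wy":0,"wz":0},{"dx":0,"dy":0.7,"dz":0,"wx":0,"wy":0,"wz":0},{"dx":0,"dy":0.7,"dz":0,"wx":0,"wy":0,"wz":0},{"dx":0,"dy":0.7,"dz":0,"wx":0,"wy":0,"wz":0}]'
python3 - <<'E'
from h import *
s=env.observe();print(s["clock"],s["tcp_pos"],s["ee_rot"],s["joint_pos"])
c=cam("wrist");np.savez("w1.npz",K=c[0],R=c[1],t=c[2])
cv2.imwrite("pics/w2.png",env.snapshot("wrist"))
E
```

```text
grip_force: 0.0
grip_force: 0.0
grip_force: 0.0
grip_force: 0.0
grip_force: 0.0
grip_force: 0.0
grip_force: 0.0
grip_force: 0.0
clock: 2.53
tcp_pos: [0.5481, 0.0613, 0.2579]
ee_rot: [-180.0, -0.0, 80.9]
ft_force: [0.1, -1.2, -0.2]
width: 0.998
grip_force: 0.0
2.5333 [0.5481 0.0613 0.2579] [-179.9845   -0.0272   80.9336] [ 11.2665  22.517  -28.5639 100.8285  12.2026  59.7407 -30.7175]
```

View pics/w2.png

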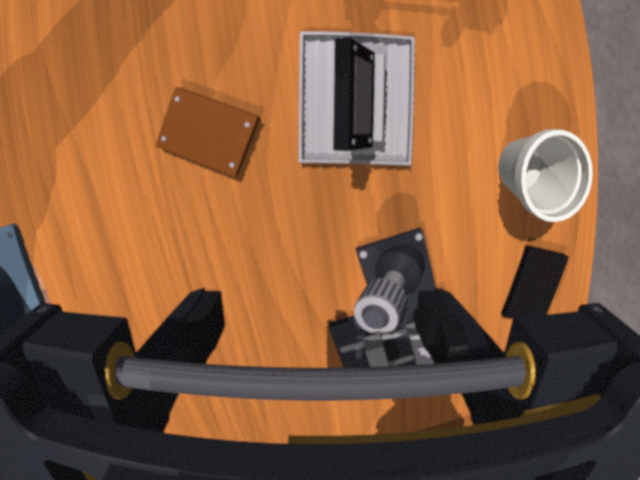

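The wrist view shows the tray at (357,97) with the drive at (355,95), its top edge (near the robot) at columns 336-350, the pot at (547,175) and the sleeve at (380,308). I'll crop closer on the drive.

Run:
```python
import cv2
t=cv2.imread("pics/w2.png")[20:170,290:430];a=cv2.resize(t,(560,600),interpolation=cv2.INTER_CUBIC)
cv2.imwrite("pics/w2c.png",cv2.convertScaleAbs(a,alpha=1.6,beta=15))
```

```text
(no output)
```

View pics/w2c.png

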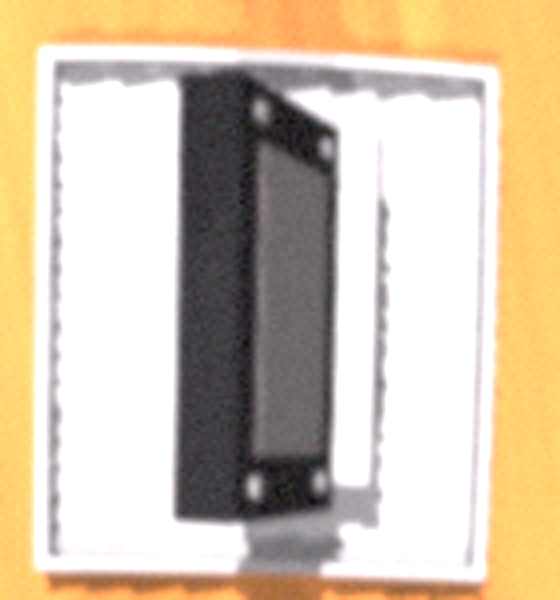

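The crop shows the drive's top thin face with corners (180,75), (243,72), (240,520) and (177,517), and the lower edge of its upper face from (337,130) to (330,505). I'll triangulate these against the scene view.

Run:
```python
from h import *
z=np.load("w1.npz");w=(z["K"],z["R"],z["t"]);s=cam("scene");t=cam("top")
W=lambda p:np.array(p)/4+[290,20]
P={}
for n,a,b in [("bot+y",(337,130),(722,150)),("bot-y",(330,505),(567,167)),("topback+y",(180,75),(720,45)),("topback-y",(177,517),(558,57)),
  ("scr t+y",(260,108),(710,68)),("scr t-y",(255,487),(574,80)),("scr b+y",(325,148),(712,138)),("scr b-y",(320,484),(574,153)),
  ("tray far -y",(478,575),(543,243)),("tray far+y",(490,68),(771,222))]:
    P[n],e=tri([ray(w,W(a),True),ray(s,S(b))]);print(n,P[n],e)
for q in ["bot","topback","scr t","scr b"]:
    k=(q+"+y" if q+"+y" in P else q+" +y", q+"-y" if q+"-y" in P else q+" -y")
    d=P[k[0]]-P[k[1]];print(q,"mid",(P[k[0]]+P[k[1]])/2,"len",np.linalg.norm(d),"yaw",np.degrees(np.arctan2(d[1],d[0]))-90)
m=lambda a:(P[a+"+y"]+P[a+"-y"])/2
u=m("scr t")-m("scr b") if "scr t+y" in P else 0
print("up from screws",u,"tilt",np.degrees(np.arctan2(-u[0],u[2])))
f=onz(w,(380,308),.104,True);print("sleeve end via wrist",f, "tri w+top+scene",tri([ray(w,(380,308),True),ray(t,T((479,211))),ray(s,S((315,97)))]))
for zz in(.012,): print("tray",[onz(w,W(p),zz,True)[:2] for p in[(40,48),(497,68),(482,578),(37,568)]])
```

```text
bot+y [0.6265 0.2059 0.0291] [np.float64(1.6), np.float64(1.6)]
bot-y [0.6109 0.1115 0.0279] [np.float64(2.0), np.float64(2.0)]
topback+y [0.5863 0.2142 0.0782] [np.float64(1.7), np.float64(1.7)]
topback-y [0.5704 0.1172 0.0813] [np.float64(1.2), np.float64(1.2)]
scr t+y [0.6017 0.203  0.0773] [np.float64(0.0), np.float64(0.0)]
scr t-y [0.5881 0.1209 0.0782] [np.float64(1.1), np.float64(1.1)]
scr b+y [0.6215 0.2004 0.0365] [np.float64(1.6), np.float64(1.6)]
scr b-y [0.6079 0.1171 0.0355] [np.float64(1.4), np.float64(1.4)]
tray far -y [0.65   0.0847 0.0108] [np.float64(0.4), np.float64(0.4)]
tray far+y [0.6732 0.2214 0.01  ] [np.float64(0.2), np.float64(0.2)]
bot mid [0.6187 0.1587 0.0285] len 0.09570805402966581 yaw -9.339258300034473
topback mid [0.5784 0.1657 0.0798] len 0.09844804094093604 yaw -9.343483619337064
scr t mid [0.5949 0.1619 0.0778] len 0.08323418360157821 yaw -9.352169148208901
scr b mid [0.6147 0.1587 0.036 ] len 0.08441088619990715 yaw -9.270816895695518
up from screws [-0.0198  0.0032  0.0417] tilt 25.364265432773674
sleeve end via wrist [ 0.5901 -0.0292  0.104 ] tri w+top+scene (array([ 0.5866, -0.0346,  0.1046]), [np.float64(6.2), np.float64(4.2), np.float64(3.5)])
tray [array([0.5565, 0.2405]), array([0.6744, 0.2207]), array([0.6506, 0.0836]), array([0.5334, 0.1034])]
```

```bash
python3 -m jog '[{"dx":0.05,"dy":0.4,"dz":-0.1,"wx":-0.0059,"wy":-0.036,"wz":0},{"dx":0.1,"dy":0.8,"dz":-0.3,"wx":-0.0118,"wy":-0.071,"wz":0},{"dx":0.15,"dy":0.95,"dz":-0.6,"wx":-0.0177,"wy":-0.107,"wz":0},{"dx":0.15,"dy":0.95,"dz":-0.6,"wx":-0.0235,"wy":-0.1426,"wz":-0.001},{"dx":0.15,"dy":0.95,"dz":-0.6,"wx":-0.0235,"wy":-0.1426,"wz":-0.001}]' 0.5
python3 -m jog '[{"dx":0.01,"dy":0.2,"dz":-0.4,"wx":0,"wy":0,"wz":0},{"dx":0.02,"dy":0.38,"dz":-0.8,"wx":0,"wy":0,"wz":0},{"dx":0.02,"dy":0.38,"dz":-0.99,"wx":0,"wy":0,"wz":0},{"dx":0.02,"dy":0.38,"dz":-0.99,"wx":0,"wy":0,"wz":0},{"dx":0.02,"dy":0.38,"dz":-0.99,"wx":0,"wy":0,"wz":0}]'
python3 - <<'E'
from h import *
from scipy.spatial.transform import Rotation as Ro
s=env.observe();R=Ro.from_euler("xyz",s["ee_rot"],degrees=True).as_matrix()
y,a=np.radians([-9.35,26]);xd=np.array([np.cos(a)*np.cos(y),np.cos(a)*np.sin(y),np.sin(a)]);zd=np.array([-np.sin(a)*np.cos(y),-np.sin(a)*np.sin(y),np.cos(a)])
print(s["tcp_pos"],"\n",R.T,xd,zd,s["joint_pos"]);O=np.array([.6134,.1595,.0225])
d=s["tcp_pos"]-O;print("in drive",d@xd,d@np.cross(zd,xd),d@zd,"to go units",(O+.039*zd-s["tcp_pos"])/.08)
T=np.c_[xd,np.cross(xd,zd)*-1,zd]
cv2.imwrite("pics/w3.png",env.snapshot("wrist"))
E
```

```text
clock: 3.0
tcp_pos: [0.558, 0.1357, 0.2081]
ee_rot: [154.0, 0.1, 80.7]
ft_force: [-0.2, -0.7, -0.9]
width: 0.648
grip_force: 0.0
clock: 3.42
tcp_pos: [0.5619, 0.1648, 0.1304]
ee_rot: [154.0, 0.2, 80.5]
ft_force: [-0.5, -0.2, 0.2]
width: 0.5
grip_force: 0.0
[0.5619 0.1648 0.1304] 
 [[ 0.1649  0.9863 -0.0029]
 [ 0.8869 -0.147   0.4379]
 [ 0.4315 -0.0748 -0.899 ]] [ 0.8869 -0.146   0.4384] [-0.4325  0.0712  0.8988] [-21.2211  26.3041 -10.3941 121.309   61.5536  23.796  -94.7018]
in drive 0.0008472091957102829 -0.0031213818413874115 0.11958136500521431 to go units [ 0.4326 -0.0317 -0.91  ]
```

View pics/w3.png

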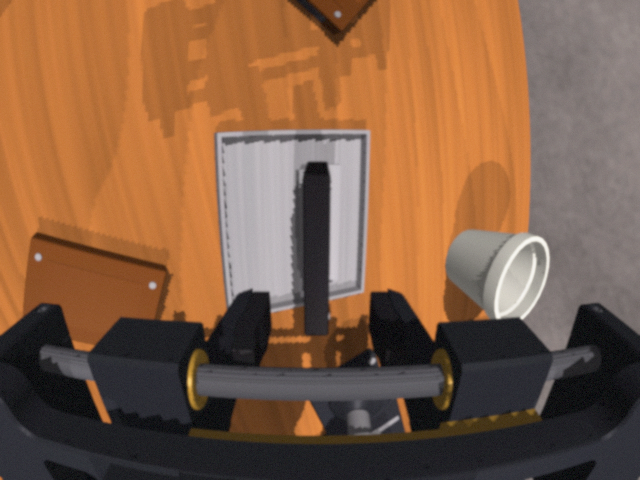

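The drive is edge-on at column 317, between fingers centred at column 320, so it is aligned. I'll descend along the drive and grip.

```bash
python3 -m jog '[{"dx":0.15,"dy":-0.01,"dz":-0.3,"wx":0,"wy":0,"wz":0},{"dx":0.29,"dy":-0.02,"dz":-0.6,"wx":0,"wy":0,"wz":0},{"dx":0.36,"dy":-0.03,"dz":-0.76,"wx":0,"wy":0,"wz":0},{"dx":0.43,"dy":-0.03,"dz":-0.91,"wx":0,"wy":0,"wz":0},{"dx":0.43,"dy":-0.03,"dz":-0.91,"wx":0,"wy":0,"wz":0},{"dx":0.43,"dy":-0.03,"dz":-0.91,"wx":0,"wy":0,"wz":0}]'
python3 -m jog '[{"dx":0,"dy":0,"dz":0,"wx":0,"wy":0,"wz":0},{"dx":0,"dy":0,"dz":0,"wx":0,"wy":0,"wz":0},{"dx":0,"dy":0,"dz":0,"wx":0,"wy":0,"wz":0},{"dx":0,"dy":0,"dz":0,"wx":0,"wy":0,"wz":0},{"dx":0,"dy":0,"dz":0,"wx":0,"wy":0,"wz":0},{"dx":0,"dy":0,"dz":0,"wx":0,"wy":0,"wz":0},{"dx":0,"dy":0,"dz":0,"wx":0,"wy":0,"wz":0},{"dx":0,"dy":0,"dz":0,"wx":0,"wy":0,"wz":0}]' 0 25
```

```text
clock: 3.97
tcp_pos: [0.5972, 0.1634, 0.0591]
ee_rot: [153.9, 0.0, 80.5]
ft_force: [-0.0, 0.4, 0.3]
width: 0.5
grip_force: 0.0
clock: 4.63
tcp_pos: [0.5961, 0.1645, 0.0584]
ee_rot: [154.0, 0.0, 80.6]
ft_force: [-4.5, 0.3, 6.8]
width: 0.166
grip_force: 24.8
```

```bash
python3 -m jog '[{"dx":-0.1,"dy":0.02,"dz":0.2,"wx":0,"wy":0,"wz":0},{"dx":-0.2,"dy":0.03,"dz":0.4,"wx":0,"wy":0,"wz":0},{"dx":-0.3,"dy":0.05,"dz":0.63,"wx":0,"wy":0,"wz":0},{"dx":-0.43,"dy":0.07,"dz":0.9,"wx":0,"wy":0,"wz":0},{"dx":-0.43,"dy":0.07,"dz":0.9,"wx":0,"wy":0,"wz":0}]'
python3 -m jog '[{"dx":0,"dy":0,"dz":0.25,"wx":0.004,"wy":0.0241,"wz":0},{"dx":0,"dy":0,"dz":0.5,"wx":0.008,"wy":0.0481,"wz":0},{"dx":0,"dy":0,"dz":0.75,"wx":0.012,"wy":0.0722,"wz":0},{"dx":0,"dy":0,"dz":0.98,"wx":0.0158,"wy":0.0963,"wz":0},{"dx":0,"dy":0,"dz":0.98,"wx":0.0197,"wy":0.12,"wz":0},{"dx":0,"dy":0,"dz":0.98,"wx":0.0235,"wy":0.1426,"wz":0},{"dx":0,"dy":0,"dz":0.98,"wx":0.0235,"wy":0.1426,"wz":0}]'
for i in 1 2 3 4; do python3 -m jog '[{"dx":0.05,"dy":-0.3,"dz":0.05,"wx":0,"wy":0,"wz":0.009},{"dx":0.1,"dy":-0.6,"dz":0.08,"wx":0,"wy":0,"wz":0.018},{"dx":0.17,"dy":-0.98,"dz":0.08,"wx":0,"wy":0,"wz":0.0264},{"dx":0.17,"dy":-0.98,"dz":0.08,"wx":0,"wy":0,"wz":0.0264},{"dx":0.17,"dy":-0.98,"dz":0.08,"wx":0,"wy":0,"wz":0.0264}]' ; done
python3 - <<'E'
from h import *
s=env.observe();print(s["joint_pos"]);c=cam("wrist");np.savez("w4.npz",K=c[0],R=c[1],t=c[2])
cv2.imwrite("pics/w4.png",env.snapshot("wrist"));cv2.imwrite("pics/s4.png",env.snapshot("scene"));cv2.imwrite("pics/t4.png",env.snapshot("top"))
E
```

```text
clock: 5.05
tcp_pos: [0.5616, 0.1711, 0.1328]
ee_rot: [153.9, -0.1, 80.7]
ft_force: [1.1, -0.3, -3.0]
width: 0.167
grip_force: 24.9
clock: 5.63
tcp_pos: [0.5649, 0.1673, 0.2075]
ee_rot: [-179.9, 0.0, 80.3]
ft_force: [0.6, -0.7, -1.7]
width: 0.167
grip_force: 24.9
clock: 6.05
tcp_pos: [0.5749, 0.0888, 0.213]
ee_rot: [-180.0, 0.2, 85.1]
ft_force: [-0.1, 0.0, -1.9]
width: 0.164
grip_force: 24.9
clock: 6.47
tcp_pos: [0.5885, 0.0119, 0.22]
ee_rot: [-180.0, 0.1, 90.0]
ft_force: [-0.1, -0.1, -2.4]
width: 0.167
grip_force: 24.9
clock: 6.88
tcp_pos: [0.6023, -0.0654, 0.2267]
ee_rot: [-180.0, 0.1, 94.8]
ft_force: [-0.0, 0.5, -1.7]
width: 0.162
grip_force: 24.9
clock: 7.3
tcp_pos: [0.6161, -0.1432, 0.2332]
ee_rot: [-180.0, 0.0, 99.6]
ft_force: [0.2, 0.7, -1.9]
width: 0.167
grip_force: 24.9
[ 30.6409  32.8575 -31.4826  89.8231  18.6445  62.6307   4.1648]
```

View pics/w4.png

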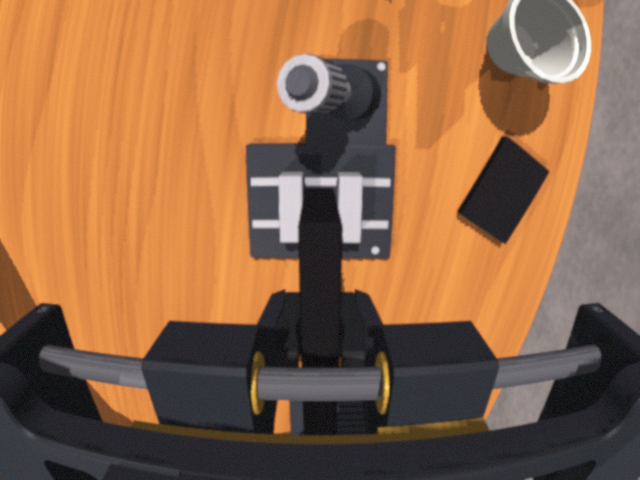

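The wrist view shows the jaws at columns 279-303 and 340-362, the drive end at columns 302-340 (centre about 320), and the sleeve end at (304,84). The view is square and centred, so I'll compute the offsets.

Run:
```python
from h import *
z=np.load("w4.npz");w=(z["K"],z["R"],z["t"])
im=cv2.imread("pics/w4.png");m=(im.min(2)>150).astype(np.uint8);m[:, :250]=0;m[:,400:]=0;m[:165]=0;m[260:]=0
for c in cv2.findContours(m,0,2)[0]:
    if cv2.contourArea(c)>200:
        print(cv2.boundingRect(c),[np.round(onz(w,p,.044,True),4).tolist() for p in cv2.boxPoints(cv2.minAreaRect(c))])
for n,q in [("front",[(280,174),(303,174),(301,243),(279,243)]),("rear",[(339,173),(360,173),(362,243),(341,243)])]:
    p=np.array([onz(w,a,.044,True) for a in q]);print(n,p.round(4).tolist(),p.mean(0))
print("sleeve end",onz(w,(304,84),.104,True))
p=[onz(w,a,.012,True)[:2] for a in[(247,144),(395,144),(391,258),(248,258)]];print("plate",p)
```

```text
(338, 175, 52, 68) [[0.6372, -0.1704, 0.044], [0.628, -0.1074, 0.044], [0.6736, -0.1006, 0.044], [0.6852, -0.1641, 0.044]]
(251, 175, 51, 67) [[0.5487, -0.1204, 0.044], [0.5941, -0.1134, 0.044], [0.6037, -0.1754, 0.044], [0.5563, -0.1834, 0.044]]
front [[0.5751, -0.1154, 0.044], [0.5957, -0.1122, 0.044], [0.604, -0.1774, 0.044], [0.5833, -0.1809, 0.044]] [ 0.5895 -0.1465  0.044 ]
rear [[0.6276, -0.1058, 0.044], [0.6464, -0.1025, 0.044], [0.6612, -0.1677, 0.044], [0.6414, -0.1711, 0.044]] [ 0.6442 -0.1368  0.044 ]
sleeve end [ 0.5869 -0.0376  0.104 ]
plate [array([ 0.5353, -0.0953]), array([ 0.6796, -0.0709]), array([ 0.7011, -0.189 ]), array([ 0.5507, -0.2144])]
```

```bash
for i in 1 2; do python3 -m jog '[{"dx":0.005,"dy":0,"dz":-0.3,"wx":0,"wy":0,"wz":0},{"dx":0.005,"dy":0,"dz":-0.6,"wx":0,"wy":0,"wz":0},{"dx":0.005,"dy":0,"dz":-0.9,"wx":0,"wy":0,"wz":0},{"dx":0.005,"dy":0,"dz":-0.98,"wx":0,"wy":0,"wz":0},{"dx":0.005,"dy":0,"dz":-0.98,"wx":0,"wy":0,"wz":0},{"dx":0.005,"dy":0,"dz":-0.98,"wx":0,"wy":0,"wz":0}]'; done
python3 -m jog '[{"dx":0,"dy":0,"dz":-0.1,"wx":0,"wy":0,"wz":0},{"dx":0,"dy":0,"dz":-0.2,"wx":0,"wy":0,"wz":0},{"dx":0,"dy":0,"dz":-0.25,"wx":0,"wy":0,"wz":0},{"dx":0,"dy":0,"dz":-0.25,"wx":0,"wy":0,"wz":0},{"dx":0,"dy":0,"dz":-0.25,"wx":0,"wy":0,"wz":0}]'
python3 - <<'E'
from h import *
cv2.imwrite("pics/w5.png",env.snapshot("wrist"))
E
```

```text
clock: 7.95
tcp_pos: [0.6171, -0.1424, 0.1563]
ee_rot: [180.0, 0.0, 99.7]
ft_force: [0.4, 0.0, -1.4]
width: 0.165
grip_force: 24.9
clock: 8.45
tcp_pos: [0.6182, -0.1435, 0.0789]
ee_rot: [179.9, 0.1, 99.6]
ft_force: [0.5, -0.4, -2.1]
width: 0.171
grip_force: 24.9
clock: 8.87
tcp_pos: [0.6168, -0.1436, 0.0569]
ee_rot: [-180.0, 0.0, 99.6]
ft_force: [0.1, 0.4, -2.2]
width: 0.17
grip_force: 24.9
```

Next I'll step down until contact.

```bash
for i in 1 2 3; do python3 -m jog '[{"dx":0,"dy":0,"dz":-0.01,"wx":0,"wy":0,"wz":0},{"dx":0,"dy":0,"dz":-0.02,"wx":0,"wy":0,"wz":0},{"dx":0,"dy":0,"dz":-0.02,"wx":0,"wy":0,"wz":0}]' | grep -E "tcp|ft"; done
```

```text
tcp_pos: [0.617, -0.1437, 0.0556]
ft_force: [-0.4, -0.4, -0.5]
tcp_pos: [0.6172, -0.1438, 0.0542]
ft_force: [-1.3, -0.0, -0.6]
tcp_pos: [0.6174, -0.1438, 0.0541]
ft_force: [-5.7, -0.4, 13.5]
```

View pics/w5.png

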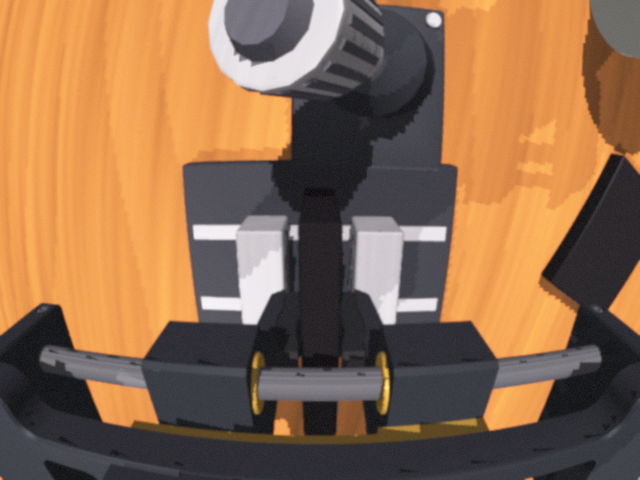

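The drive sits at columns 300-342 between jaw faces at about columns 287 and 353, and the bed contact is felt. I'll ease off, release and lift straight up.

```bash
python3 -m jog '[{"dx":0,"dy":0,"dz":0.01,"wx":0,"wy":0,"wz":0},{"dx":0,"dy":0,"dz":0.012,"wx":0,"wy":0,"wz":0},{"dx":0,"dy":0,"dz":0.012,"wx":0,"wy":0,"wz":0}]'
python3 -m jog '[{"dx":0,"dy":0,"dz":0,"wx":0,"wy":0,"wz":0},{"dx":0,"dy":0,"dz":0,"wx":0,"wy":0,"wz":0},{"dx":0,"dy":0,"dz":0,"wx":0,"wy":0,"wz":0},{"dx":0,"dy":0,"dz":0,"wx":0,"wy":0,"wz":0},{"dx":0,"dy":0,"dz":0,"wx":0,"wy":0,"wz":0},{"dx":0,"dy":0,"dz":0,"wx":0,"wy":0,"wz":0}]' 0.4
for i in 1 2; do python3 -m jog '[{"dx":0,"dy":0,"dz":0.15,"wx":0,"wy":0,"wz":0},{"dx":0,"dy":0,"dz":0.3,"wx":0,"wy":0,"wz":0},{"dx":0,"dy":0,"dz":0.5,"wx":0,"wy":0,"wz":0},{"dx":0,"dy":0,"dz":0.8,"wx":0,"wy":0,"wz":0},{"dx":0,"dy":0,"dz":0.98,"wx":0,"wy":0,"wz":0},{"dx":0,"dy":0,"dz":0.98,"wx":0,"wy":0,"wz":0}]'; done
python3 - <<'E'
from h import *
s=env.observe();print(s["joint_pos"]);c=cam("wrist");np.savez("w6.npz",K=c[0],R=c[1],t=c[2])
a=env.snapshot("wrist")[0:300,220:420];b=env.snapshot("scene")[195:325,225:355]
cv2.imwrite("pics/c6.png",np.hstack([cv2.resize(a,(400,600)),cv2.resize(b,(400,600))]))
E
```

```text
clock: 9.92
tcp_pos: [0.6172, -0.1439, 0.0542]
ee_rot: [180.0, 0.1, 99.6]
ft_force: [-3.3, 0.5, 7.8]
width: 0.171
grip_force: 24.9
clock: 10.42
tcp_pos: [0.617, -0.1436, 0.0531]
ee_rot: [-180.0, 0.0, 99.6]
ft_force: [-0.1, 0.2, 0.4]
width: 0.4
grip_force: 0.0
clock: 10.92
tcp_pos: [0.6197, -0.1439, 0.1363]
ee_rot: [179.6, 0.2, 99.6]
ft_force: [0.3, 0.8, -0.0]
width: 0.402
grip_force: 0.0
clock: 11.42
tcp_pos: [0.6188, -0.1437, 0.2137]
ee_rot: [179.7, 0.1, 99.6]
ft_force: [0.5, 0.2, 0.5]
width: 0.402
grip_force: 0.0
[ 30.3867  34.1044 -31.1327  90.6957  19.5565  60.3768   3.5791]
```

View pics/c6.png

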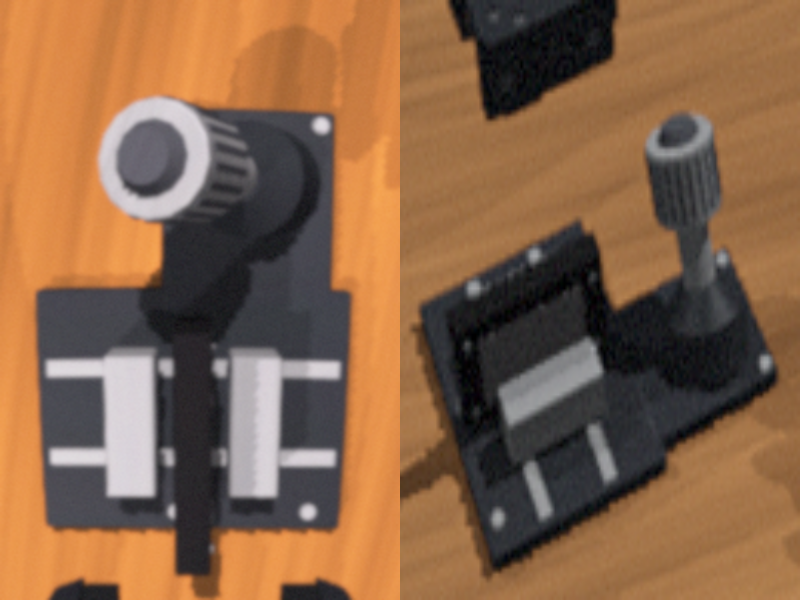

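The drive stands upright and centred between the jaws. In the composite, the drive is at columns 175-211 between jaw faces at 157 and 230. The sleeve end is at (155,158), which is (297.5,79) in the full wrist image. I'm at the viewing limit, so everything else will be numeric. Now to the sleeve.

```bash
cat > sl.py <<'E'
from h import *
from scipy.spatial.transform import Rotation as Ro
C=np.array([.593,-.036,.0885]);y,a=np.radians([9.7,26])
ax=np.array([-np.sin(a)*np.cos(y),-np.sin(a)*np.sin(y),np.cos(a)]);by=np.array([-np.sin(y),np.cos(y),0]);bx=np.cross(by,ax)
def st():
    s=env.observe();R=Ro.from_euler("xyz",s["ee_rot"],degrees=True).as_matrix();d=s["tcp_pos"]-C
    print("t",s["clock"],"tcp",s["tcp_pos"],"sleeve frame mm",1e3*np.array([d@bx,d@by,d@ax]),"axis err deg",np.degrees(np.arccos(-R[:,2]@ax)),"close angle",np.degrees(np.arctan2(R[:,1]@by,R[:,1]@bx)))
    print("F",s["ft_force"],"Mz(tool)",s["torque"]@R[:,2],"M",s["torque"],"q",np.round(s["joint_pos"],1),"w",s["width"],s["grip_force"]);return s,R
if __name__=="__main__":
    s,R=st();print("togo",(C-.010*ax-s["tcp_pos"])/.08,"rot",(Ro.from_matrix(np.c_[-by*-1,bx,-ax])*Ro.from_matrix(R).inv()).as_rotvec()/np.pi)
E
python3 - <<'E'
from sl import *
z=np.load("w6.npz");w=(z["K"],z["R"],z["t"]);e=onz(w,(297.5,79),.1045,True);print("end",e,"C",e-.018*ax)
E
python3 -m jog '[{"dx":-0.15,"dy":0.3,"dz":0,"wx":0.006,"wy":-0.036,"wz":0},{"dx":-0.3,"dy":0.6,"dz":0,"wx":0.012,"wy":-0.071,"wz":0},{"dx":-0.45,"dy":0.8,"dz":-0.05,"wx":0.018,"wy":-0.107,"wz":0},{"dx":-0.56,"dy":0.98,"dz":-0.05,"wx":0.0243,"wy":-0.1424,"wz":0},{"dx":-0.56,"dy":0.98,"dz":-0.05,"wx":0.0243,"wy":-0.1424,"wz":0},{"dx":-0.56,"dy":0.98,"dz":-0.05,"wx":0.0243,"wy":-0.1424,"wz":0}]' 0.68
python3 -m jog '[{"dx":0,"dy":0.2,"dz":-0.2,"wx":0,"wy":0,"wz":0},{"dx":0,"dy":0.33,"dz":-0.5,"wx":0,"wy":0,"wz":0},{"dx":0,"dy":0.33,"dz":-0.8,"wx":0,"wy":0,"wz":0},{"dx":0,"dy":0.33,"dz":-0.98,"wx":0,"wy":0,"wz":0},{"dx":0,"dy":0.33,"dz":-0.98,"wx":0,"wy":0,"wz":0},{"dx":0,"dy":0.33,"dz":-0.98,"wx":0,"wy":0,"wz":0}]'
python3 sl.py
```

```text
end [ 0.5864 -0.0375  0.1045] C [ 0.5942 -0.0361  0.0883]
clock: 12.02
tcp_pos: [0.5679, -0.065, 0.2033]
ee_rot: [154.4, -0.0, 99.7]
ft_force: [0.2, 0.2, 0.4]
width: 0.678
grip_force: 0.0
clock: 12.52
tcp_pos: [0.5734, -0.0395, 0.1257]
ee_rot: [154.1, 0.0, 99.6]
ft_force: [-0.5, -0.7, -0.5]
width: 0.677
grip_force: 0.0
t 12.5167 tcp [ 0.5734 -0.0395  0.1257] sleeve frame mm [-1.5523 -0.1727 42.1575] axis err deg 0.14111576207939863 close angle -0.07908442520694006
F [-0.4952 -0.7183 -0.4661] Mz(tool) -0.010621000906413687 M [-0.0801  0.3208 -0.0009] q [ 30.3  28.6 -33.5 123.7  58.3  11.3 -42.4] w 0.6768134921612792 0.0
togo [ 0.2985  0.0532 -0.5775] rot [ 0.0004 -0.0006  0.0006]
```

```bash
sed -i 's/\[.593,/[.594,/' sl.py; python3 -m jog '[{"dx":0,"dy":0,"dz":0,"wx":-0.0154,"wy":-0.0026,"wz":0.032},{"dx":0,"dy":0,"dz":0,"wx":-0.0309,"wy":-0.0053,"wz":0.0642},{"dx":0,"dy":0,"dz":0,"wx":-0.0463,"wy":-0.0079,"wz":0.0963},{"dx":0,"dy":0,"dz":0,"wx":-0.0617,"wy":-0.0106,"wz":0.1284},{"dx":0,"dy":0,"dz":0,"wx":-0.0771,"wy":-0.0132,"wz":0.1605},{"dx":0,"dy":0,"dz":0,"wx":-0.0926,"wy":-0.0159,"wz":0.1926},{"dx":0,"dy":0,"dz":0,"wx":-0.108,"wy":-0.0185,"wz":0.2247},{"dx":0,"dy":0,"dz":0,"wx":-0.108,"wy":-0.0185,"wz":0.2247},{"dx":0,"dy":0,"dz":0,"wx":-0.108,"wy":-0.0185,"wz":0.2247}]' >/dev/null; python3 sl.py
```

```text
t 13.2667 tcp [ 0.5737 -0.0397  0.1276] sleeve frame mm [-1.3533 -0.2282 44.1886] axis err deg 0.10728805697452323 close angle 44.64990184931031
F [0.282  0.4446 0.9791] Mz(tool) -0.020892738223418528 M [-0.1015  0.2789 -0.0032] q [ 38.2  31.3 -43.4 123.3  68.2  16.1  -5.4] w 0.6773858305308125 0.0
togo [ 0.3072  0.0554 -0.6014] rot [ 0.1077  0.0186 -0.2227]
```

```bash
python3 -m jog '[{"dx":0.08,"dy":0.014,"dz":-0.15,"wx":0,"wy":0,"wz":0},{"dx":0.15,"dy":0.027,"dz":-0.3,"wx":0,"wy":0,"wz":0},{"dx":0.23,"dy":0.04,"dz":-0.45,"wx":0,"wy":0,"wz":0},{"dx":0.31,"dy":0.055,"dz":-0.6,"wx":0,"wy":0,"wz":0},{"dx":0.31,"dy":0.055,"dz":-0.6,"wx":0,"wy":0,"wz":0},{"dx":0.31,"dy":0.055,"dz":-0.6,"wx":0,"wy":0,"wz":0}]' >/dev/null; python3 sl.py
python3 -m jog '[{"dx":0,"dy":0,"dz":0,"wx":0,"wy":0,"wz":0},{"dx":0,"dy":0,"dz":0,"wx":0,"wy":0,"wz":0},{"dx":0,"dy":0,"dz":0,"wx":0,"wy":0,"wz":0},{"dx":0,"dy":0,"dz":0,"wx":0,"wy":0,"wz":0},{"dx":0,"dy":0,"dz":0,"wx":0,"wy":0,"wz":0},{"dx":0,"dy":0,"dz":0,"wx":0,"wy":0,"wz":0}]' 0 30 >/dev/null; python3 sl.py
```

```text
t 13.7667 tcp [ 0.5974 -0.0344  0.0793] sleeve frame mm [-0.7947  0.9851 -9.8331] axis err deg 0.03713983376164031 close angle 44.82889640143496
F [0.5614 0.2676 0.1737] Mz(tool) 0.008844260452311358 M [-0.0298  0.2454 -0.0042] q [ 30.5  36.8 -35.5 121.2  85.7  13.9 -22.4] w 0.6794858213219122 0.0
togo [ 0.0118 -0.0105  0.0025] rot [ 0.1078  0.0184 -0.2238]
t 14.2667 tcp [ 0.5969 -0.0353  0.0801] sleeve frame mm [-1.0604  0.1633 -8.8607] axis err deg 0.12685083727391006 close angle 44.89664074612666
F [-3.8107 -2.1786  6.1946] Mz(tool) 0.037063874680888675 M [-0.4466  0.5065 -0.216 ] q [ 30.6  36.7 -35.6 121.3  85.8  13.9 -22.4] w 0.4883400749875147 30.000281715765595
togo [ 0.0182  0.001  -0.007 ] rot [ 0.1084  0.0185 -0.2239]
```

```bash
python3 -m jog '[{"dx":0,"dy":0,"dz":0,"wx":0.016,"wy":0.0027,"wz":-0.0333},{"dx":0,"dy":0,"dz":0,"wx":0.032,"wy":0.0055,"wz":-0.0666},{"dx":0,"dy":0,"dz":0,"wx":0.048,"wy":0.0082,"wz":-0.0999},{"dx":0,"dy":0,"dz":0,"wx":0.064,"wy":0.0109,"wz":-0.1332},{"dx":0,"dy":0,"dz":0,"wx":0.08,"wy":0.0137,"wz":-0.1665},{"dx":0,"dy":0,"dz":0,"wx":0.096,"wy":0.0164,"wz":-0.1998},{"dx":0,"dy":0,"dz":0,"wx":0.112,"wy":0.0191,"wz":-0.2331},{"dx":0,"dy":0,"dz":0,"wx":0.128,"wy":0.0219,"wz":-0.2664},{"dx":0,"dy":0,"dz":0,"wx":0.144,"wy":0.0246,"wz":-0.2997},{"dx":0,"dy":0,"dz":0,"wx":0.144,"wy":0.0246,"wz":-0.2997}]' >/dev/null; python3 sl.py
```

```text
t 15.1 tcp [ 0.5961 -0.0357  0.0797] sleeve frame mm [-1.9228 -0.1066 -8.8731] axis err deg 0.20322790491500028 close angle -15.484917468146747
F [-6.7748 -3.049   7.6776] Mz(tool) 0.12387692259887073 M [-0.5893  0.8627 -0.3529] q [ 32.   37.3 -37.3 121.2  86.   15.1 -82.4] w 0.48888537425789946 29.99380800873041
togo [ 0.0272  0.006  -0.0021] rot [-0.0362 -0.0065  0.0778]
```

```bash
cat > jw.py <<'E'
from h import *
def prof(im):
    g=im[205:262,368:373].astype(float).min(2)
    # shear rows so that the bars are level (bar slope ~ -0.165 row/col)
    out=np.mean([np.interp(np.arange(205,262)+(-.165)*(c-370),np.arange(205,262),g[:,c-368]) for c in range(368,373)],0)
    return out
def edges(p,th=85):
    return [round(205+i+(th-p[i])/(p[i+1]-p[i]),2) for i in range(len(p)-1) if (p[i]-th)*(p[i+1]-th)<0]
if __name__=="__main__":
    for n in("top0","t4"): print(n,edges(prof(cv2.imread(f"pics/{n}.png"))))
    im=env.snapshot("top");print("now",edges(prof(im)),prof(im).astype(int))
    print(prof(cv2.imread("pics/top0.png")).astype(int))
E
python3 jw.py
```

```text
top0 [np.float64(214.21), np.float64(224.78), np.float64(237.39), np.float64(248.17), np.float64(258.77), np.float64(259.16)]
t4 [np.float64(244.05), np.float64(248.45), np.float64(256.82), np.float64(260.69)]
now [np.float64(216.92), np.float64(219.19), np.float64(220.38), np.float64(223.64), np.float64(237.54), np.float64(245.51)] [ 74  65  52  45  44  41  37  35  35  35  40  61  87  94  86  79  93 109
 101  75  62  43  33  31  32  32  34  34  29  31  40  49  74  94  98  98
  98  98  98  98  94  75  50  45  45  46  46  46  47  48  48  50  52  54
  55  54  50]
[ 70  69  67  65  62  59  57  57  59  74 122 160 166 166 166 166 167 167
 159 123  74  65  66  66  66  65  64  62  59  58  58  58  67 111 155 167
 167 167 168 168 169 165 139  88  69  67  68  69  70  72  73  76  79  83
  85  82  76]
```

The front jaw moved in about 3 mm for 60°, so the direction and rate check out. First contact should come near 164° in total (143° at the earliest). Another 60° is safe.

```bash
python3 -m jog '[{"dx":0,"dy":0,"dz":0,"wx":0.016,"wy":0.0027,"wz":-0.0333},{"dx":0,"dy":0,"dz":0,"wx":0.032,"wy":0.0055,"wz":-0.0666},{"dx":0,"dy":0,"dz":0,"wx":0.048,"wy":0.0082,"wz":-0.0999},{"dx":0,"dy":0,"dz":0,"wx":0.064,"wy":0.0109,"wz":-0.1332},{"dx":0,"dy":0,"dz":0,"wx":0.08,"wy":0.0137,"wz":-0.1665},{"dx":0,"dy":0,"dz":0,"wx":0.096,"wy":0.0164,"wz":-0.1998},{"dx":0,"dy":0,"dz":0,"wx":0.112,"wy":0.0191,"wz":-0.2331},{"dx":0,"dy":0,"dz":0,"wx":0.128,"wy":0.0219,"wz":-0.2664},{"dx":0,"dy":0,"dz":0,"wx":0.144,"wy":0.0246,"wz":-0.2997},{"dx":0,"dy":0,"dz":0,"wx":0.144,"wy":0.0246,"wz":-0.2997}]' >/dev/null; python3 sl.py
```

```text
t 15.9833 tcp [ 0.5954 -0.0352  0.0793] sleeve frame mm [-2.6393  0.5171 -8.8973] axis err deg 0.21804321174534042 close angle -75.47785725448053
F [-9.1464 -2.375   8.9508] Mz(tool) 0.10952562486839779 M [-0.5692  1.2106 -0.2973] q [  33.3   37.9  -39.1  121.2   86.    16.2 -142. ] w 0.4890682885848043 29.99570019543171
togo [ 0.0363 -0.0004  0.0021] rot [-0.18   -0.0312  0.3774]
```

```bash
python3 -m jog '[{"dx":0,"dy":0,"dz":0,"wx":0,"wy":0,"wz":0},{"dx":0,"dy":0,"dz":0,"wx":0,"wy":0,"wz":0},{"dx":0,"dy":0,"dz":0,"wx":0,"wy":0,"wz":0},{"dx":0,"dy":0,"dz":0,"wx":0,"wy":0,"wz":0}]' 0.6 | tail -3
python3 -m jog '[{"dx":-0.06,"dy":-0.01,"dz":0.125,"wx":0,"wy":0,"wz":0},{"dx":-0.12,"dy":-0.02,"dz":0.25,"wx":0,"wy":0,"wz":0},{"dx":-0.18,"dy":-0.03,"dz":0.375,"wx":0,"wy":0,"wz":0},{"dx":-0.243,"dy":-0.042,"dz":0.506,"wx":0,"wy":0,"wz":0},{"dx":-0.243,"dy":-0.042,"dz":0.506,"wx":0,"wy":0,"wz":0}]' 0.68 | grep ft
python3 -m jog '[{"dx":0,"dy":0,"dz":0,"wx":-0.016,"wy":-0.0027,"wz":0.0333},{"dx":0,"dy":0,"dz":0,"wx":-0.032,"wy":-0.0055,"wz":0.0666},{"dx":0,"dy":0,"dz":0,"wx":-0.048,"wy":-0.0082,"wz":0.0999},{"dx":0,"dy":0,"dz":0,"wx":-0.064,"wy":-0.0109,"wz":0.1332},{"dx":0,"dy":0,"dz":0,"wx":-0.08,"wy":-0.0137,"wz":0.1665},{"dx":0,"dy":0,"dz":0,"wx":-0.096,"wy":-0.0164,"wz":0.1998},{"dx":0,"dy":0,"dz":0,"wx":-0.112,"wy":-0.0191,"wz":0.2331},{"dx":0,"dy":0,"dz":0,"wx":-0.128,"wy":-0.0219,"wz":0.2664},{"dx":0,"dy":0,"dz":0,"wx":-0.144,"wy":-0.0246,"wz":0.2997},{"dx":0,"dy":0,"dz":0,"wx":-0.144,"wy":-0.0246,"wz":0.2997}]' | grep ft
python3 -m jog '[{"dx":0,"dy":0,"dz":0,"wx":-0.016,"wy":-0.0027,"wz":0.0333},{"dx":0,"dy":0,"dz":0,"wx":-0.032,"wy":-0.0055,"wz":0.0666},{"dx":0,"dy":0,"dz":0,"wx":-0.048,"wy":-0.0082,"wz":0.0999},{"dx":0,"dy":0,"dz":0,"wx":-0.064,"wy":-0.0109,"wz":0.1332},{"dx":0,"dy":0,"dz":0,"wx":-0.08,"wy":-0.0137,"wz":0.1665},{"dx":0,"dy":0,"dz":0,"wx":-0.096,"wy":-0.0164,"wz":0.1998},{"dx":0,"dy":0,"dz":0,"wx":-0.112,"wy":-0.0191,"wz":0.2331},{"dx":0,"dy":0,"dz":0,"wx":-0.12,"wy":-0.0205,"wz":0.2497},{"dx":0,"dy":0,"dz":0,"wx":-0.12,"wy":-0.0205,"wz":0.2497}]' | grep ft
python3 sl.py; python3 jw.py | grep -A4 now
```

```text
ft_force: [0.6, -0.1, -0.1]
width: 0.597
grip_force: 0.0
ft_force: [0.4, 1.0, 0.2]
ft_force: [0.7, -0.1, 0.9]
ft_force: [-0.2, 0.6, -0.2]
t 18.3167 tcp [ 0.5777 -0.0378  0.1198] sleeve frame mm [-0.9985  0.972  35.3147] axis err deg 0.0445416844939062 close angle 34.82209569684442
F [-0.2329  0.6221 -0.1955] Mz(tool) 0.061000994621349565 M [-0.0358  0.2759 -0.0626] q [ 47.2  38.6 -56.3 122.5  79.5  25.2 -22.5] w 0.6818714182501592 0.0
togo [ 0.2579  0.0318 -0.5036] rot [ 0.0837  0.0145 -0.1738]
now [np.float64(217.33), np.float64(220.22), np.float64(235.4), np.float64(244.63)] [ 75  74  72  71  70  70  67  57  45  38  37  43  74 106 102  87  76  72
  72  73  77  74  55  44  44  44  43  43  39  36  66 111 141 156 165 168
 168 162 142 107  71  49  46  45  46  46  46  47  47  48  49  51  58  68
  75  75  70]
[ 70  69  67  65  62  59  57  57  59  74 122 160 166 166 166 166 167 167
```

```bash
python3 -m jog '[{"dx":0.06,"dy":0.008,"dz":-0.125,"wx":0,"wy":0,"wz":0},{"dx":0.12,"dy":0.016,"dz":-0.25,"wx":0,"wy":0,"wz":0},{"dx":0.18,"dy":0.024,"dz":-0.375,"wx":0,"wy":0,"wz":0},{"dx":0.24,"dy":0.03,"dz":-0.505,"wx":0,"wy":0,"wz":0},{"dx":0.24,"dy":0.03,"dz":-0.505,"wx":0,"wy":0,"wz":0},{"dx":0.24,"dy":0.03,"dz":-0.505,"wx":0,"wy":0,"wz":0}]' >/dev/null; python3 sl.py
python3 -m jog '[{"dx":0,"dy":0,"dz":0,"wx":0,"wy":0,"wz":0},{"dx":0,"dy":0,"dz":0,"wx":0,"wy":0,"wz":0},{"dx":0,"dy":0,"dz":0,"wx":0,"wy":0,"wz":0},{"dx":0,"dy":0,"dz":0,"wx":0,"wy":0,"wz":0},{"dx":0,"dy":0,"dz":0,"wx":0,"wy":0,"wz":0},{"dx":0,"dy":0,"dz":0,"wx":0,"wy":0,"wz":0}]' 0 30 >/dev/null; python3 sl.py
python3 -m jog '[{"dx":0,"dy":0,"dz":0,"wx":0.016,"wy":0.0027,"wz":-0.0333},{"dx":0,"dy":0,"dz":0,"wx":0.032,"wy":0.0055,"wz":-0.0666},{"dx":0,"dy":0,"dz":0,"wx":0.048,"wy":0.0082,"wz":-0.0999},{"dx":0,"dy":0,"dz":0,"wx":0.048,"wy":0.0082,"wz":-0.0999},{"dx":0,"dy":0,"dz":0,"wx":0.048,"wy":0.0082,"wz":-0.0999}]' >/dev/null; python3 sl.py
```

```text
t 18.8667 tcp [ 0.5965 -0.0351  0.0794] sleeve frame mm [-1.6373  0.5052 -9.3738] axis err deg 0.00837385584584226 close angle 34.7780616014999
F [ 0.4816  0.0223 -0.1141] Mz(tool) -0.005445255698638881 M [-0.0777  0.2699 -0.0091] q [ 42.7  43.7 -51.9 120.7  89.4  25.2 -30.7] w 0.6795033956897977 0.0
togo [ 0.0226 -0.0025  0.0019] rot [ 0.0835  0.0142 -0.1737]
t 19.3667 tcp [ 0.5968 -0.0356  0.0802] sleeve frame mm [-1.111  -0.0457 -8.664 ] axis err deg 0.09472783128157936 close angle 34.91457036684148
F [-4.6453 -1.2781  6.7421] Mz(tool) 0.04581786257007471 M [-0.2143  0.4058 -0.1215] q [ 42.8  43.6 -51.9 120.7  89.4  25.2 -30.6] w 0.494919728838842 29.997146800160408
togo [ 0.0194  0.0039 -0.0089] rot [ 0.0842  0.0146 -0.1741]
t 19.7833 tcp [ 0.5965 -0.0358  0.0801] sleeve frame mm [-1.3994 -0.204  -8.649 ] axis err deg 0.10664825810521758 close angle 14.861861879787375
F [-4.8705 -2.5094  7.5176] Mz(tool) 0.11174870118165137 M [-0.2062  0.5239 -0.1816] q [ 43.6  44.2 -53.1 120.7  89.7  26.2 -50.4] w 0.4933422717190443 29.991731643676758
togo [ 0.0224  0.0064 -0.0075] rot [ 0.0362  0.0062 -0.074 ]
```

```bash
for i in 1 2 3 4; do python3 -m jog '[{"dx":0,"dy":0,"dz":0,"wx":0.0069,"wy":0.0012,"wz":-0.0143},{"dx":0,"dy":0,"dz":0,"wx":0.0137,"wy":0.0024,"wz":-0.0286},{"dx":0,"dy":0,"dz":0,"wx":0.0137,"wy":0.0024,"wz":-0.0286},{"dx":0,"dy":0,"dz":0,"wx":0.0137,"wy":0.0024,"wz":-0.0286}]' >/dev/null; python3 sl.py | grep -oE "close angle .*|Mz\(tool\) \S+"; done
```

```text
close angle 9.156167607708905
Mz(tool) 0.12361113286043512
close angle 3.4318332147041515
Mz(tool) 0.09192173990619927
close angle -2.2899090397142694
Mz(tool) 0.10534212439431434
close angle -8.011018568293087
Mz(tool) 0.11194718846927385
```

```bash
for i in 1 2; do python3 -m jog '[{"dx":0,"dy":0,"dz":0,"wx":0.0069,"wy":0.0012,"wz":-0.0143},{"dx":0,"dy":0,"dz":0,"wx":0.0137,"wy":0.0024,"wz":-0.0286},{"dx":0,"dy":0,"dz":0,"wx":0.0137,"wy":0.0024,"wz":-0.0286},{"dx":0,"dy":0,"dz":0,"wx":0.0137,"wy":0.0024,"wz":-0.0286}]' >/dev/null; python3 sl.py | grep -oE "close angle .*|Mz\(tool\) \S+"; done;python3 jw.py | grep -A4 now
```

```text
close angle -13.738612247441973
Mz(tool) 0.1521988796996943
close angle -19.457131855375835
Mz(tool) 0.04823968589169411
now [np.float64(220.64), np.float64(223.89), np.float64(234.81), np.float64(243.02)] [ 71  61  47  44  43  43  43  42  38  36  36  40  46  57  67  74  91 114
 112  81  71  65  50  34  31  32  33  33  35  60  90 101 100  98  97  98
  98  96  85  60  46  44  45  44  45  45  46  46  47  47  48  49  52  54
  55  53  50]
[ 70  69  67  65  62  59  57  57  59  74 122 160 166 166 166 166 167 167
```

```bash
cat > mz.py <<'E'
from sl import *
v=[];F=[]
for i in range(5):
    env.snapshot("top");s=env.observe();R=Ro.from_euler("xyz",s["ee_rot"],degrees=True).as_matrix();v.append(s["torque"]@R[:,2]);F.append(s["ft_force"])
print("Mz",round(np.mean(v),3),"sd",round(np.std(v),3),"F",np.mean(F,0),"ang",np.degrees(np.arctan2(R[:,1]@by,R[:,1]@bx)),s["clock"])
E
python3 mz.py
python3 -m jog '[{"dx":0,"dy":0,"dz":0,"wx":0.0069,"wy":0.0012,"wz":-0.0143},{"dx":0,"dy":0,"dz":0,"wx":0.0137,"wy":0.0024,"wz":-0.0286},{"dx":0,"dy":0,"dz":0,"wx":0.0137,"wy":0.0024,"wz":-0.0286}]' >/dev/null; python3 mz.py
python3 -m jog '[{"dx":0,"dy":0,"dz":0,"wx":0.0069,"wy":0.0012,"wz":-0.0143},{"dx":0,"dy":0,"dz":0,"wx":0.0137,"wy":0.0024,"wz":-0.0286},{"dx":0,"dy":0,"dz":0,"wx":0.0137,"wy":0.0024,"wz":-0.0286}]' >/dev/null; python3 mz.py
```

```text
Mz 0.085 sd 0.017 F [-6.9011 -1.5801  7.9037] ang -19.447211778219003 22.0833
Mz 0.016 sd 0.033 F [-7.5691 -1.7127  8.0108] ang -25.16337036149443 22.5833
Mz -0.001 sd 0.024 F [-7.9785 -1.5228  7.5471] ang -30.87314969505687 23.0833
```

```bash
cat > jw2.py <<'E'
from jw import *
im=np.mean([env.snapshot("top").astype(float) for _ in range(4)],0);p=prof(im)
lo,hi=np.median(p[42:48]),np.percentile(p[30:42],80);e=[x for x in edges(p,(lo+hi)/2) if 230<x<250];print("front jaw",e,lo,hi,"shift mm",[(x-y)*2.36*.985 for x,y in zip(e,(238.05,247.5))])
print(p.astype(int)[8:45]); cv2.imwrite("pics/tj.png",im.astype(np.uint8))
E
python3 jw2.py; python3 sl.py
python3 - <<'E'
from h import *
# scene: profile across rear jaw to drive, along the bed x direction at bed y=0, height .044
K,R,t=cam("scene");im=np.mean([env.snapshot("scene").astype(float) for _ in range(3)],0);cv2.imwrite("pics/sj.png",im.astype(np.uint8))
b=np.array([.6167,-.143,.044]);y=np.radians(9.7);X=np.array([np.cos(y),np.sin(y),0]);Y=np.array([-np.sin(y),np.cos(y),0])
xs=np.arange(-5,50,1.)*1e-3
def prj(p): q=K@(R@p+t);return q[:2]/q[2]
for nm in("scene0","s4","sj"):
    g=cv2.imread(f"pics/{nm}.png")
    pr=np.mean([[cv2.getRectSubPix(g,(1,1),tuple(map(float,prj(b+x*X+v*Y)))).min() for x in xs] for v in np.linspace(-.02,.02,9)],0)
    print(nm,pr.astype(int))
E
```

```text
front jaw [np.float64(234.34), np.float64(243.41)] 45.590500000000006 106.64214999999994 shift mm [np.float64(-8.624266000000018), np.float64(-9.507614000000007)]
[ 60  55  51  48  47  56  78  85  78  77  76  78  83  78  56  37  34  34
  33  32  36  63 100 117 116 108  99  98  98  97  86  61  47  45  45  45
  45]
t 23.2833 tcp [ 0.5958 -0.0358  0.0797] sleeve frame mm [-2.2657 -0.1106 -8.6739] axis err deg 0.2278888231108272 close angle -30.873866146419246
F [-7.649  -1.6045  8.1727] Mz(tool) -0.03422916596918277 M [-0.4443  0.8011 -0.1106] q [ 45.3  45.8 -55.6 120.5  89.9  28.5 -95.4] w 0.48939832479488826 29.98546902090311
togo [ 0.032   0.0069 -0.0025] rot [-0.0731 -0.0133  0.1546]
scene0 [ 43  45  44  43  40  40  42  42  40  36  32  30  33  40  47  51  51  53
  57  72  92 115 131 139 142 143 142 141 141 141 140 141 141 141 141 141
 142 143 143 144 139 127 109  88  67  54  48  46  47  48  48  49  49  49
  49]
s4 [ 46  49  49  46  44  44  46  46  42  39  36  36  39  45  51  55  56  57
  63  77  98 122 139 148 152 152 151 151 150 149 149 149 149 150 150 150
 151 152 154 154 148 136 117  95  74  59  53  51  52  52  52  53  53  55
  56]
sj [40 40 40 40 39 39 39 39 39 38 39 44 50 57 65 72 76 78 78 78 76 74 71 69
 69 70 69 70 74 78 83 86 82 74 66 59 53 51 52 52 52 52 52 52 52 53 54 54
 54 54 54 52 48 42 37]
```

```bash
python3 mz.py; python3 -m jog '[{"dx":0,"dy":0,"dz":0,"wx":0.0069,"wy":0.0012,"wz":-0.0143},{"dx":0,"dy":0,"dz":0,"wx":0.0137,"wy":0.0024,"wz":-0.0286},{"dx":0,"dy":0,"dz":0,"wx":0.0137,"wy":0.0024,"wz":-0.0286}]' >/dev/null; python3 mz.py; python3 mz.py; python3 jw2.py
```

```text
Mz -0.018 sd 0.027 F [-7.8315 -1.8531  7.9265] ang -30.870481023612765 23.6833
Mz -0.066 sd 0.023 F [-7.7443 -1.6839  7.8465] ang -36.58402742398881 24.1833
Mz -0.067 sd 0.039 F [-7.9279 -1.7831  7.5477] ang -36.58034006066833 24.4333
front jaw [np.float64(234.57), np.float64(243.48)] 45.920125 102.94630000000002 shift mm [np.float64(-8.089608000000041), np.float64(-9.344892000000025)]
[ 64  61  60  59  59  73 109 132 121 105  91  74  70  66  53  41  37  35
  33  33  35  57  87 103 115 115 100  98  98  97  86  61  47  45  45  45
  45]
```

The jaws have stopped moving while the torque keeps climbing about 0.05-0.07 N m per 0.1 rad. That means the drive is clamped at roughly 30-40 N. I'll release and retreat along the axis.

```bash
python3 -m jog '[{"dx":0,"dy":0,"dz":0,"wx":0,"wy":0,"wz":0},{"dx":0,"dy":0,"dz":0,"wx":0,"wy":0,"wz":0},{"dx":0,"dy":0,"dz":0,"wx":0,"wy":0,"wz":0},{"dx":0,"dy":0,"dz":0,"wx":0,"wy":0,"wz":0}]' 0.64 | tail -3
for i in 1 2; do python3 -m jog '[{"dx":-0.06,"dy":-0.01,"dz":0.125,"wx":0,"wy":0,"wz":0},{"dx":-0.12,"dy":-0.02,"dz":0.25,"wx":0,"wy":0,"wz":0},{"dx":-0.24,"dy":-0.04,"dz":0.5,"wx":0,"wy":0,"wz":0},{"dx":-0.4,"dy":-0.06,"dz":0.83,"wx":0,"wy":0,"wz":0},{"dx":-0.4,"dy":-0.06,"dz":0.83,"wx":0,"wy":0,"wz":0},{"dx":-0.4,"dy":-0.06,"dz":0.83,"wx":0,"wy":0,"wz":0}]' | grep -E "ft|tcp"; done
for i in 1 2; do python3 -m jog '[{"dx":-0.4,"dy":0.3,"dz":0.1,"wx":0,"wy":0,"wz":0},{"dx":-0.7,"dy":0.6,"dz":0.1,"wx":0,"wy":0,"wz":0},{"dx":-0.7,"dy":0.9,"dz":0.1,"wx":0,"wy":0,"wz":0},{"dx":-0.7,"dy":0.9,"dz":0.1,"wx":0,"wy":0,"wz":0}]' | grep -E "ft|tcp"; done
python3 jw2.py
python3 - <<'E'
from h import *
K,R,t=cam("scene");im=np.mean([env.snapshot("scene").astype(float) for _ in range(3)],0);cv2.imwrite("pics/sf.png",im.astype(np.uint8))
b=np.array([.6167,-.143,.044]);y=np.radians(9.7);X=np.array([np.cos(y),np.sin(y),0]);Y=np.array([-np.sin(y),np.cos(y),0])
def prj(p): q=K@(R@p+t);return q[:2]/q[2]
pr=np.mean([[cv2.getRectSubPix(im.astype(np.uint8),(1,1),tuple(map(float,prj(b+x*X+v*Y)))).min() for x in np.arange(-5,50,1.)*1e-3] for v in np.linspace(-.02,.02,9)],0);print(pr.astype(int))
# top view: dark drive top between the jaws, z=.082
c=cam("top");tp=cv2.imread("pics/tj.png");q0=[np.round((lambda p:p[:2]/p[2])(c[0]@(c[1]@np.r_[(b+a*X+v*Y)[:2],.082]+c[2])),1) for a,v in[(0,-.05),(0,.05),(-.0075,0),(.0075,0)]];print(q0)
m=(tp.max(2)<50).astype(np.uint8);m[:,:335]=0;m[:,410:]=0;m[:195]=0;m[265:]=0
for k in cv2.findContours(m,0,2)[0]:
    if cv2.contourArea(k)>60:print(cv2.contourArea(k),cv2.minAreaRect(k))
E
```

```text
ft_force: [0.9, 0.5, 0.4]
width: 0.638
grip_force: 0.0
tcp_pos: [0.5652, -0.0408, 0.1472]
ft_force: [-0.4, -0.0, -0.6]
tcp_pos: [0.5332, -0.0459, 0.213]
ft_force: [0.2, -0.4, -0.6]
tcp_pos: [0.4758, 0.0315, 0.2201]
ft_force: [0.4, 0.1, -0.4]
tcp_pos: [0.4195, 0.1033, 0.2286]
ft_force: [0.4, 0.7, -0.7]
front jaw [np.float64(234.36), np.float64(243.53)] 72.11500000000001 178.85979999999998 shift mm [np.float64(-8.577773999999994), np.float64(-9.228661999999998)]
[ 64  61  61  61  65  87 128 151 152 152 152 152 151 139  99  55  45  45
  46  46  54 105 160 177 178 178 178 179 179 178 154  99  74  71  71  71
  71]
[ 38  39  38  38  37  37  37  36  34  34  38  45  58  76  96 112 121 125
 126 126 125 125 124 125 124 125 125 126 128 130 133 133 123 105  86  68
  55  49  47  48  49  50  50  51  51  52  52  52  53  53  53  50  46  41
  35]
[array([393.5, 225.7]), array([351.3, 234.1]), array([373. , 233.1]), array([371.7, 226.7])]
```

The final check shows the gap between the jaws closed to the drive's width, with the jaws unmoved after release and the arm clear. I'm handing in.

```bash
python3 -c "
from workcell import env
print(env.job_done())"
```

```text
the job is handed in; nothing more can be done
None
```

The job is handed in, with no verdict returned: the drive stands upright on the chuck bed, clamped at an estimated 20–40 N a jaw (from sleeve angle and torque; jaw force not measured), the arm is clear and only the drive and sleeve were handled, but I viewed 11 pictures against the limit of 10.

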